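# Swing the turn buttons off a round frame's backing board

### The arm

A 6-joint arm with a two-finger parallel gripper is mounted at the origin on the work surface. World frame = base frame: x ahead of the robot, y to its left, z up, the work surface at z = 0. Lengths are in m, angles in rad, forces in N, time in s.
With the tool pointing down it reaches from about 0.25 to 0.725 m from the base axis. Payload 4 kg.
Tool frame: the origin (TCP) lies at the very end of the fingers, on their centre line; the grasp point (between the pads) lies 19 mm behind it; z points along the fingers, y is the line along which they close (so a half turn about z gives the same grasp; the last joint's range is limited). The gripper opens to 85 mm and grips with 20 to 120 N. Pads are 22 mm wide; open, the fingers measure 114 mm over their backs; the gripper's body (76 mm by 85 mm) begins 54 mm behind the grasp point. The pads swing forward as they close: fully open they stand 13 mm farther back than shut.
Start: joints at [-1.212, 0.241, 0.005, 1.335, 0, 1.571], TCP at [0.176, -0.468, 0.231] pointing down, gripper open.
Joint ranges: [-2.72, 2.72], [-1.05, 1.87], [-1.09, 1.28], [-1.99, 2.15], [-1.42, 1.44], [-3.14, 3.14]. Speed limits (rad/s): [2.79, 2.79, 3.14, 3.14, 3.14, 3.14].

### API

Orientations are given as a unit quaternion [x, y, z, w].
In Python, from workcell import bot gives the robot as it stands.
- The arm moves only by the tool carry_out, never from a script. Its argument "increments" is one flat list of numbers, 5 for each row, row after row: the finger opening in cm, from 0 to 8.54, then the shift along the tool's x, y, z in cm, then the turn about the tool's z in rad. A call has exactly 5 rows; each row shifts and turns the commanded pose from where the row before left it, along the tool's axes as they then stand; what a row does not reach is not made up. A row lasts 1/8 s, in which the tool goes at most 62.5 mm and 10.7 degrees, less where a joint would pass 70% of its speed; a pose out of reach is approached as far as the arm can. A call with a gripper value outside its range is refused whole. The fingers move at their own pace and stop on an object; the grip force is fixed at half the most. Time passes only in rows, so rows that do not move let the fingers close, or fill a call up. It gives the time, the measured TCP pose, the force, the opening and the grip force at its end, in the units of the state.
- bot.get_obs(): the state, without advancing time (a new reading comes with each control period).
- bot.camera(name): name is "side" or "top"; returns a dict with "pixels" (400x640x3 uint8, blue, green, red), "range_z" (400x640 float32, m along the optical axis (not along the pixel's ray), 0 where there is no reading), "mtx" (3x3 intrinsics, pixels), "eye" and "attitude" of the camera in the world. Camera axes: x right, y down, z forward; pixel columns grow to the right and rows downward; lengths in m; the calibration is good to about 2 mm. A picture is of the moment at which its call begins.
- bot.job_done(): hands the job in; it is judged then, once.
Trained networks look in a picture, given as the dict that the camera call returned (one of the last four; its "shot" number tells which), for a name from the list of things; names that differ only in an ending like _2 or _b are one class to them, and where a whole thing is asked for, a point or a joint stands for the part that bears it (a point fixed in the world has none). Each returns a list of dicts, best first, with "p" (0 to 1); they miss things now and then, are a little off and sometimes report something else, mostly with a low value. They report only what shows in the picture. A call takes as long as a camera call.
- bot.find_in(picture, name): "xyz" ([x, y, z] in m, in the coordinates of the camera as it stood for that picture, good to about 4 mm: the middle of the surface that is visible of it).
- bot.regions_of(picture, name): "mask" (400x640 bool, what is visible of it).
- bot.place_of(picture, name): "xyz" ([x, y, z] in m, in the coordinates of the camera as it stood for that picture, good to about 4 mm: a listed point, or the origin of a listed thing).
The state is a dict: "clock": time; "joint_pos": joint angles; "joint_vel": joint speeds; "tau": joint torques, N m; "eef_pos": TCP position; "tool_rot": TCP orientation; "ft_force": force on the tool from outside, world axes, zero at the start; "ft_torque": the same for the moment, N m; "grip_width": finger opening in m; "grasp_force": force on a finger pad.
Only numpy, scipy, OpenCV 4.12 (cv2) and the standard library are available. Lean on these libraries where they do the work, as an engineer would, in place of code of your own. Each camera call takes 0.05 s, during which the arm holds its last target. There are 200 camera calls.

### The job

Free the backing board of the round frame: with the fingertips, trace lightly round the frame clockwise (seen from above), pushing each of the six brass turn buttons round until it lies along the wooden rim, pointing clockwise and clear of the white board. Only push, lift nothing, press gently, and leave the frame, the jar and tin standing on it and everything else on the bench where they are.

Things in the scene. Friction and masses are not known exactly. Their poses are not given: they have to be found in the camera images.
- frame: Round picture frame lying face down on the bench, 310 mm across and 26 mm thick (1.8 kg, loose): dark wood ring with a white backing board of 105 mm radius let in flush (the whole top is flat, 26 mm above the bench). Origin: centre of its underside; z up. Six brass turn buttons are screwed to the wood ring 60 degrees apart.
- button0 (a joint): Angle of turn button 0, rad. 0: long arm points at the frame's centre, over the white board (starts within 0.3 of this). Positive: tip gone clockwise round the frame, seen from above; 1.57 would lie along the rim, pointing clockwise; stops at +-1.55. Past about 0.93 it is clear of the white board. Stiff (0.03 N m of friction), stays where left.
- pivot0 (a point): Screw of turn button 0, at its top face, 134 mm from the frame's centre, 0 degrees anticlockwise (from above) from the frame's x axis. The button is a brass bar 62 long, 12 wide, 12 mm thick, lying 28 to 40 mm above the bench; long arm reaches 50 mm from the screw, tail 12 mm the other way.
- button1 (a joint): Angle of turn button 1, rad. 0: long arm points at the frame's centre, over the white board (starts within 0.3 of this). Positive: tip gone clockwise round the frame, seen from above; 1.57 would lie along the rim, pointing clockwise; stops at +-1.55. Past about 0.93 it is clear of the white board. Stiff (0.03 N m of friction), stays where left.
- pivot1 (a point): Screw of turn button 1, at its top face, 134 mm from the frame's centre, 60 degrees anticlockwise (from above) from the frame's x axis. The button is a brass bar 62 long, 12 wide, 12 mm thick, lying 28 to 40 mm above the bench; long arm reaches 50 mm from the screw, tail 12 mm the other way.
- button2 (a joint): Angle of turn button 2, rad. 0: long arm points at the frame's centre, over the white board (starts within 0.3 of this). Positive: tip gone clockwise round the frame, seen from above; 1.57 would lie along the rim, pointing clockwise; stops at +-1.55. Past about 0.93 it is clear of the white board. Stiff (0.03 N m of friction), stays where left.
- pivot2 (a point): Screw of turn button 2, at its top face, 134 mm from the frame's centre, 120 degrees anticlockwise (from above) from the frame's x axis. The button is a brass bar 62 long, 12 wide, 12 mm thick, lying 28 to 40 mm above the bench; long arm reaches 50 mm from the screw, tail 12 mm the other way.
- button3 (a joint): Angle of turn button 3, rad. 0: long arm points at the frame's centre, over the white board (starts within 0.3 of this). Positive: tip gone clockwise round the frame, seen from above; 1.57 would lie along the rim, pointing clockwise; stops at +-1.55. Past about 0.93 it is clear of the white board. Stiff (0.03 N m of friction), stays where left.
- pivot3 (a point): Screw of turn button 3, at its top face, 134 mm from the frame's centre, 180 degrees anticlockwise (from above) from the frame's x axis. The button is a brass bar 62 long, 12 wide, 12 mm thick, lying 28 to 40 mm above the bench; long arm reaches 50 mm from the screw, tail 12 mm the other way.
- button4 (a joint): Angle of turn button 4, rad. 0: long arm points at the frame's centre, over the white board (starts within 0.3 of this). Positive: tip gone clockwise round the frame, seen from above; 1.57 would lie along the rim, pointing clockwise; stops at +-1.55. Past about 0.93 it is clear of the white board. Stiff (0.03 N m of friction), stays where left.
- pivot4 (a point): Screw of turn button 4, at its top face, 134 mm from the frame's centre, 240 degrees anticlockwise (from above) from the frame's x axis. The button is a brass bar 62 long, 12 wide, 12 mm thick, lying 28 to 40 mm above the bench; long arm reaches 50 mm from the screw, tail 12 mm the other way.
- button5 (a joint): Angle of turn button 5, rad. 0: long arm points at the frame's centre, over the white board (starts within 0.3 of this). Positive: tip gone clockwise round the frame, seen from above; 1.57 would lie along the rim, pointing clockwise; stops at +-1.55. Past about 0.93 it is clear of the white board. Stiff (0.03 N m of friction), stays where left.
- pivot5 (a point): Screw of turn button 5, at its top face, 134 mm from the frame's centre, 300 degrees anticlockwise (from above) from the frame's x axis. The button is a brass bar 62 long, 12 wide, 12 mm thick, lying 28 to 40 mm above the bench; long arm reaches 50 mm from the screw, tail 12 mm the other way.
- wax_jar: Glass jar with an orange lid, 42 mm wide, 52 mm tall, standing on the white board 22 to 30 mm from its centre; origin: centre of its underside. Not to be moved.
- tack_tin: Blue round tin, 32 mm wide, 24 mm tall, on the white board about 30 mm from its centre on the other side; origin: centre of its underside. Not to be moved.
- cat: Black cat figure, about 175 mm tall, 90 mm wide, on the bench to the left; bystander.
- tool_mug: Blue mug 76 mm wide with modelling tools standing in it, 190 mm tall, on the bench to the left; bystander.
- glaze: Bottle 56 mm wide, 120 mm tall, on the bench to the right; bystander.
- bowl: White bowl 110 mm wide, 45 mm tall, on the bench to the right; bystander.
- brush: Brush lying on the bench to the right; bystander.

How it is judged:
At the end, for the whole second after the job is handed in: All six buttons are turned at least 0.95 rad (54 degrees) clockwise round the frame, so that they are clear of the white board; the frame lies flat within 25 mm of where it was, and the jar and tin still stand within 25 mm of where they were (value of joint each of button0, button1, button2, button3, button4, button5 above 0.95 rad and distance of each of frame, wax_jar, tack_tin from where it was at the start of the episode below 0.025 m and angle between frame's own z axis and vertical below 0.05 rad and linear speed of frame below 0.02 m/s and angle between wax_jar's own z axis and vertical below 0.1 rad); the robot touches nothing.
It fails at once if the frame is lifted or tipped (height (world z) of frame above 0.012 m or angle between frame's own z axis and vertical above 0.1 rad).
It fails at once if the frame is shoved more than 25 mm (distance of frame from where it was at the start of the episode above 0.025 m).
It fails at once if the fingers press on the frame or its buttons with more than 25 N (contact force between the fingers and frame above 25 N).
It fails at once if the jar or tin on the frame is knocked over, lifted or moved more than 25 mm (distance of any of wax_jar, tack_tin from where it was at the start of the episode above 0.025 m or angle between wax_jar's own z axis and vertical above 0.4 rad).
It fails at once if something else on the bench is moved more than 30 mm or tipped (distance of any of cat, tool_mug, glaze, bowl, brush from where it was at the start of the episode above 0.03 m or angle between any of cat, tool_mug, glaze, bowl's own z axis and vertical above 0.4 rad).
It also fails if it takes over 58 s, if anything falls off the work surface, if the arm or the gripper's body presses on something with over 40 N, if the wrist force passes 120 N, or if a joint passes its speed limit or range.

## Working session

There is one attempt and no reset: what is moved stays moved. The work goes in short steps, Python scripts to look and compute and a tool call to move; the robot and the scene stay as the last step left them, time stands still between calls to the robot, and variables do not carry over. Pictures are saved under pics/ and viewed, at most 10 in all, crops included, and the job is handed in when it is done.

Besides the shell and the picture viewer there is one more tool, called after ">>>" as name(argument=value, ...), one argument or row to a line, values as JSON. carry_out: Moves the arm, as the interface text tells. Its arguments: {"type":"object","properties":{"increments":{"type":"array","items":{"type":"number"}}},"required":["increments"]}

```bash
mkdir -p pics; cat > h.py <<'E'
import numpy as np,cv2
from scipy.spatial.transform import Rotation as R
from workcell import bot
def att(c):
    a=np.array(c["attitude"],float)
    return a if a.shape==(3,3) else R.from_quat(a).as_matrix()
def w(c,p): return att(c)@np.array(p)+np.array(c["eye"])
E
python3 - <<'E'
from h import *
o=bot.get_obs();print(o["clock"],o["eef_pos"],R.from_quat(o["tool_rot"]).as_matrix().round(3).tolist(),o["grip_width"])
c=bot.camera("top");cv2.imwrite("pics/t1.png",c["pixels"]);print(c["eye"],c["attitude"],c["mtx"])
for n in ["frame"]+["pivot%d"%i for i in range(6)]+["wax_jar","tack_tin","cat","tool_mug","glaze","bowl","brush"]:
    print(n,[(round(d["p"],2),w(c,d["xyz"]).round(4).tolist()) for d in bot.place_of(c,n)[:6]])
for i in range(6):
    for d in bot.regions_of(c,"button%d"%i)[:2]:
        v,u=np.nonzero(d["mask"]);r=cv2.minAreaRect(np.c_[u,v].astype(np.float32));print(i,d["p"],len(u),r)
E
```

```text
0.0 [ 0.1753638  -0.46759226  0.23042858] [[0.936, 0.351, -0.001], [0.351, -0.936, 0.002], [0.0, -0.002, -1.0]] 0.08529230103827952
[ 0.36760305 -0.01313827  1.71496929] [-0.70200203  0.71010376 -0.03563616  0.04093725] [[475.80055678   0.         317.96341253]
 [  0.         475.80055678 197.48458763]
 [  0.           0.           1.        ]]
frame [(0.88, [0.5578, -0.151, -0.0033]), (0.33, [0.6026, -0.4483, 0.0033])]
pivot0 [(0.84, [0.4501, -0.0702, 0.037]), (0.8, [0.4317, -0.1991, 0.0427]), (0.76, [0.6589, -0.2362, 0.042]), (0.68, [0.5763, -0.0192, 0.0411]), (0.58, [0.6826, -0.1079, 0.0393]), (0.57, [0.5391, -0.2812, 0.041])]
pivot1 [(0.84, [0.4501, -0.0702, 0.037]), (0.8, [0.4317, -0.1991, 0.0427]), (0.76, [0.6589, -0.2362, 0.042]), (0.68, [0.5763, -0.0192, 0.0411]), (0.58, [0.6826, -0.1079, 0.0393]), (0.57, [0.5391, -0.2812, 0.041])]
pivot2 [(0.84, [0.4501, -0.0702, 0.037]), (0.8, [0.4317, -0.1991, 0.0427]), (0.76, [0.6589, -0.2362, 0.042]), (0.68, [0.5763, -0.0192, 0.0411]), (0.58, [0.6826, -0.1079, 0.0393]), (0.57, [0.5391, -0.2812, 0.041])]
pivot3 [(0.84, [0.4501, -0.0702, 0
[... 1153 characters left out ...]
96.50001525878906), (84.85281372070312, 83.43859100341797), 45.0)
1 0.67 100 ((359.5, 202.0), (11.0, 10.0), 0.0)
2 0.68 5489 ((360.5000305175781, 196.50001525878906), (84.85281372070312, 83.43859100341797), 45.0)
2 0.67 100 ((359.5, 202.0), (11.0, 10.0), 0.0)
3 0.68 5489 ((360.5000305175781, 196.50001525878906), (84.85281372070312, 83.43859100341797), 45.0)
3 0.67 100 ((359.5, 202.0), (11.0, 10.0), 0.0)
4 0.68 5489 ((360.5000305175781, 196.50001525878906), (84.85281372070312, 83.43859100341797), 45.0)
4 0.67 100 ((359.5, 202.0), (11.0, 10.0), 0.0)
5 0.68 5489 ((360.5000305175781, 196.50001525878906), (84.85281372070312, 83.43859100341797), 45.0)
5 0.67 100 ((359.5, 202.0), (11.0, 10.0), 0.0)
```

View pics/t1.png

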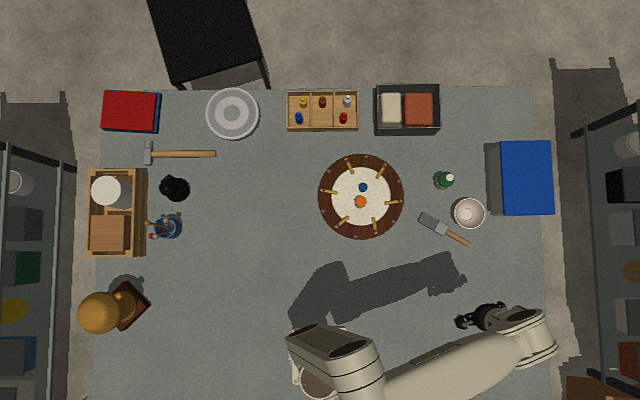

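The top view shows the frame around pixel (361,196), with the orange jar lid at (361,202), the blue tin at (362,187) and the six buttons pointing inward. The pivots fit a centre of (0.5565, -0.1523), at 21° + 60°k. I'll close the fingers, square the tool to the world axes, and move to a gap between buttons.

>>> carry_out(
  increments=[0, 0, 0, 0, 0.18, 0, 0, 0, 0, 0.179, 0, 5.1, -2.7, 0, 0, 0, 5.1, -2.7, 0, 0, 0, 5.1, -2.7, 0, 0],
)

```text
clock: 1.68
eef_pos: [0.3298, -0.3865, 0.2314]
tool_rot: [1.0, -0.001, 0.0, 0.0]
ft_force: [0.5, -0.5, -0.5]
grip_width: -0.0001
grasp_force: 0.0
```

>>> carry_out(
  increments=[0, 5.1, -2.7, 0, 0, 0, 5.1, -2.7, 0, 0, 0, 5.1, -2.7, 0, 0, 0, 5.1, -2.7, 0, 0, 0, 5.1, -2.7, 0, 0],
)

```text
clock: 2.3
eef_pos: [0.5852, -0.2512, 0.2313]
tool_rot: [1.0, -0.0, 0.0, 0.0]
ft_force: [1.1, -0.4, 0.6]
grip_width: -0.0001
grasp_force: 0.0
```

```bash
cat > plan.py <<'E'
from h import *
o=bot.get_obs();M=R.from_quat(o["tool_rot"]).as_matrix();p=o["eef_pos"]
print(o["clock"],p.round(4),M.round(3).tolist(),o["grip_width"],o["ft_force"].round(1))
C=np.array([.5565,-.1523])
c=bot.camera("side");cv2.imwrite("pics/s1.png",c["pixels"])
t=C+.1*np.array([np.cos(np.radians(287)),np.sin(np.radians(287))]);print("to start",((t-p[:2])*[100,-100]).round(2),(p[2]-.033)*100)
ang=np.arange(287-6,261-360+20-1,-5.)[:76]
ph=(261-ang+30)%60-30
r=np.interp(ph,[-30,-20,0,18,22,30],[104,99,102,112,112,104])/1000
P=C+np.c_[np.cos(np.radians(ang)),np.sin(np.radians(ang))]*r[:,None]
P=np.vstack([t,P]);Q=np.round((P-t)*[100,-100],1);D=np.diff(Q,axis=0)
for i in range(0,len(D),5): print(i//5,ang[i],ph[i],", ".join("0,%g,%g,0,0"%(x+0,y+0) for x,y in D[i:i+5]), "end",(t+Q[min(i+5,len(D))]*[.01,-.01]).round(4))
E
python3 plan.py
```

```text
2.3 [ 0.5852 -0.2512  0.2313] [[1.0, -0.0, 0.0], [-0.0, -1.0, -0.0], [0.0, 0.0, -1.0]] -5.5312973255546496e-05 [ 1.1 -0.4  0.6]
to start [ 0.05 -0.33] 19.832374575556607
0 281.0 -20.0 0,-1,0.2,0,0, 0,-0.9,0.2,0,0, 0,-0.8,0.1,0,0, 0,-0.9,0,0,0, 0,-0.9,0,0,0 end [ 0.5407 -0.2529]
1 256.0 5.0 0,-1,0.1,0,0, 0,-0.9,0,0,0, 0,-1,-0.1,0,0, 0,-1,-0.3,0,0, 0,-0.6,-0.7,0,0 end [ 0.4957 -0.2429]
2 231.0 -30.0 0,-0.5,-1,0,0, 0,-0.5,-0.8,0,0, 0,-0.4,-0.8,0,0, 0,-0.6,-0.6,0,0, 0,-0.5,-0.7,0,0 end [ 0.4707 -0.2039]
3 206.0 -5.0 0,-0.5,-0.7,0,0, 0,-0.4,-0.8,0,0, 0,-0.6,-0.8,0,0, 0,-0.5,-0.8,0,0, 0,-0.4,-0.9,0,0 end [ 0.4467 -0.1639]
4 181.0 20.0 0,-0.2,-1,0,0, 0,0.3,-0.9,0,0, 0,0.6,-0.9,0,0, 0,0.4,-0.8,0,0, 0,0.5,-0.8,0,0 end [ 0.4627 -0.1199]
5 156.0 -15.0 0,0.3,-0.8,0,0, 0,0.3,-0.8,0,0, 0,0.4,-0.8,0,0, 0,0.4,-0.8,0,0, 0,0.4,-0.8,0,0 end [ 0.4807 -0.0799]
6 131.0 10.0 0,0.5,-0.9,0,0, 0,0.6,-0.8,0,0, 0,0.7,-0.7,0,0, 0,1,-0.2,0,0, 0,1,0.1,0,0 end [ 0.5187 -0.0549]
7 106.0 -25.0 0,1,0,0,0, 0,0.9,0,0,0, 0,0.8,-0.2,0,0, 0,0.9,-0.1,0,0, 0,0.9,-0.1,0,0 end [ 0.5637 -0.0509]
8 81.0 0.0 0,0.9,0.1,0,0, 0,0.9,-0.1,0,0, 0,1,0,0,0, 0,1,0.1,0,0, 0,0.9,0.2,0,0 end [ 0.6107 -0.0539]
9 56.0 25.0 0,0.7,0.8,0,0, 0,0.4,1,0,0, 0,0.5,0.7,0,0, 0,0.4,0.8,0,0, 0,0.6,0.7,0,0 end [ 0.6367 -0.0939]
10 31.0 -10.0 0,0.6,0.7,0,0, 0,0.5,0.7,0,0, 0,0.4,0.8,0,0, 0,0.5,0.7,0,0, 0,0.5,0.9,0,0 end [ 0.6617 -0.1319]
11 6.0 15.0 0,0.4,0.9,0,0, 0,0.3,0.9,0,0, 0,-0.4,1,0,0, 0,-0.6,0.9,0,0, 0,-0.4,0.8,0,0 end [ 0.6547 -0.1769]
12 -19.0 -20.0 0,-0.5,0.8,0,0, 0,-0.2,0.8,0,0, 0,-0.3,0.8,0,0, 0,-0.4,0.8,0,0, 0,-0.5,0.8,0,0 end [ 0.6357 -0.2169]
13 -44.0 5.0 0,-0.4,0.8,0,0, 0,-0.5,0.9,0,0, 0,-0.5,0.8,0,0, 0,-0.8,0.6,0,0, 0,-0.9,0.2,0,0 end [ 0.6047 -0.2499]
14 -69.0 -30.0 0,-1.1,-0.1,0,0, 0,-0.9,0.1,0,0, 0,-0.9,0,0,0 end [ 0.5757 -0.2499]
```

View pics/s1.png

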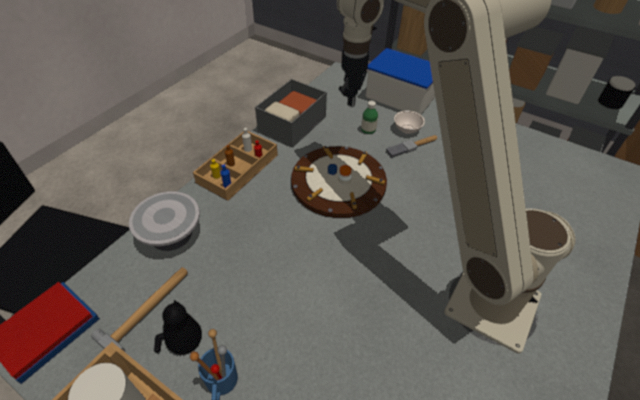

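The side view shows the closed gripper at (350,95), hanging above and behind the frame at (338,180). Next I descend to just above the board.

>>> carry_out(
  increments=[0, 0, -0.3, 5, 0, 0, 0, 0, 5, 0, 0, 0, 0, 4, 0, 0, 0, 0, 3, 0, 0, 0, 0, 1.5, 0],
)

```text
clock: 2.98
eef_pos: [0.5822, -0.2488, 0.044]
tool_rot: [1.0, -0.0, -0.002, -0.001]
ft_force: [0.4, -0.2, -0.1]
grip_width: -0.0
grasp_force: 0.0
```

>>> carry_out(
  increments=[0, 0, 0, 0.5, 0, 0, 0, 0, 0.5, 0, 0, 0, 0, 0.3, 0, 0, 0, 0, 0, 0, 0, 0, 0, 0, 0],
)

```text
clock: 3.6
eef_pos: [0.5839, -0.2494, 0.0339]
tool_rot: [1.0, -0.0, 0.0, 0.0]
ft_force: [0.2, 0.4, -0.7]
grip_width: 0.0002
grasp_force: 0.0
```

>>> carry_out(
  increments=[0, -0.8, 0.1, 0, 0, 0, -0.9, 0.1, 0, 0, 0, -0.8, 0.1, 0, 0, 0, -0.9, 0, 0, 0, 0, -0.9, 0, 0, 0],
)

```text
clock: 4.22
eef_pos: [0.5405, -0.2524, 0.0336]
tool_rot: [1.0, -0.0, 0.001, 0.0]
ft_force: [1.7, 0.3, -0.9]
grip_width: -0.0002
grasp_force: 0.6
```

>>> carry_out(
  increments=[0, -1, 0.1, 0, 0, 0, -0.9, 0, 0, 0, 0, -1, -0.1, 0, 0, 0, -1, -0.3, 0, 0, 0, -0.6, -0.7, 0, 0],
)

```text
clock: 4.85
eef_pos: [0.4944, -0.242, 0.0332]
tool_rot: [1.0, -0.001, -0.0, -0.0]
ft_force: [-0.3, 1.7, 1.0]
grip_width: -0.0003
grasp_force: 0.0
```

```bash
python3 - <<'E'
from h import *
c=bot.camera("top");cv2.imwrite("pics/t2.png",cv2.resize(c["pixels"][140:250,300:420],None,fx=5,fy=5))
for n in ["frame","pivot0","wax_jar","tack_tin"]:
    print(n,[(round(d["p"],2),w(c,d["xyz"]).round(4).tolist()) for d in bot.place_of(c,n)[:6]])
E
```

```text
frame [(0.77, [0.555, -0.1516, -0.0026])]
pivot0 [(0.92, [0.5351, -0.2821, 0.0407]), (0.89, [0.5767, -0.0179, 0.04]), (0.88, [0.6785, -0.1101, 0.0409]), (0.63, [0.6579, -0.2353, 0.0435]), (0.58, [0.452, -0.0693, 0.0365]), (0.57, [0.432, -0.1995, 0.046])]
wax_jar [(0.7, [0.5337, -0.1486, 0.0258]), (0.25, [0.429, -0.4544, -0.0025])]
tack_tin [(0.59, [0.5812, -0.1614, 0.0286])]
```

View pics/t2.png

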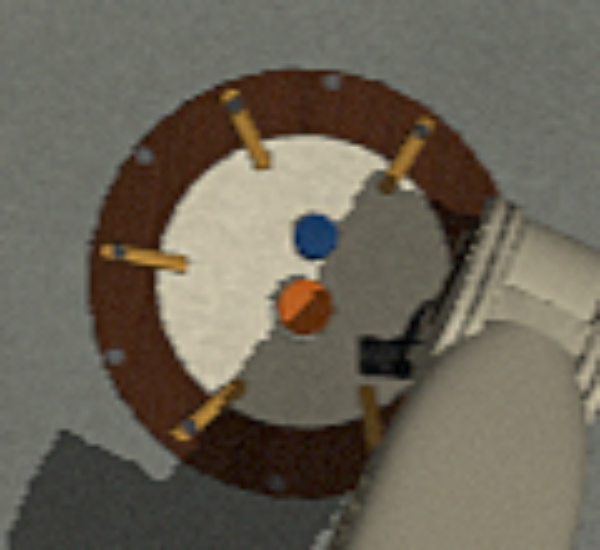

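In the crop, the frame, jar (305,305) and tin (315,235) have not moved, and the fingers are at about (385,355). The first button is hidden under the arm. Forces are small, so I continue the trace.

>>> carry_out(
  increments=[0, -0.5, -1, 0, 0, 0, -0.5, -0.8, 0, 0, 0, -0.4, -0.8, 0, 0, 0, -0.6, -0.6, 0, 0, 0, -0.5, -0.7, 0, 0],
)

```text
clock: 5.72
eef_pos: [0.471, -0.2032, 0.0337]
tool_rot: [1.0, -0.0, 0.001, 0.001]
ft_force: [1.3, -1.8, 0.1]
grip_width: -0.0
grasp_force: 0.8
```

>>> carry_out(
  increments=[0, -0.5, -0.7, 0, 0, 0, -0.4, -0.8, 0, 0, 0, -0.6, -0.8, 0, 0, 0, -0.5, -0.8, 0, 0, 0, -0.4, -0.9, 0, 0],
)

```text
clock: 6.35
eef_pos: [0.4461, -0.1625, 0.0332]
tool_rot: [1.0, -0.0, -0.0, -0.0]
ft_force: [1.1, -0.5, -0.8]
grip_width: -0.0
grasp_force: 0.4
```

>>> carry_out(
  increments=[0, -0.2, -1, 0, 0, 0, 0.3, -0.9, 0, 0, 0, 0.6, -0.9, 0, 0, 0, 0.4, -0.8, 0, 0, 0, 0.5, -0.8, 0, 0],
)

```text
clock: 6.98
eef_pos: [0.463, -0.1186, 0.0332]
tool_rot: [1.0, -0.0, -0.0, -0.0]
ft_force: [-0.1, 0.4, 0.5]
grip_width: -0.0002
grasp_force: 0.0
```

>>> carry_out(
  increments=[0, 0.3, -0.8, 0, 0, 0, 0.3, -0.8, 0, 0, 0, 0.4, -0.8, 0, 0, 0, 0.4, -0.8, 0, 0, 0, 0.4, -0.8, 0, 0],
)

```text
clock: 7.6
eef_pos: [0.4801, -0.0789, 0.0334]
tool_rot: [1.0, -0.0, -0.001, 0.0]
ft_force: [-4.3, -3.3, 5.3]
grip_width: 0.0
grasp_force: 5.0
```

>>> carry_out(
  increments=[0, 0.5, -0.9, 0, 0, 0, 0.6, -0.8, 0, 0, 0, 0.7, -0.7, 0, 0, 0, 1, -0.2, 0, 0, 0, 1, 0.1, 0, 0],
)

```text
clock: 8.22
eef_pos: [0.5198, -0.0537, 0.0332]
tool_rot: [1.0, 0.0, 0.0, -0.0]
ft_force: [0.9, 0.2, 0.9]
grip_width: -0.0001
grasp_force: 0.0
```

```bash
python3 - <<'E'
from h import *
c=bot.camera("top");cv2.imwrite("pics/t3.png",cv2.resize(c["pixels"][140:250,300:420],None,fx=5,fy=5))
for n in ["frame","pivot0"]:
    print(n,[(round(d["p"],2),w(c,d["xyz"]).round(4).tolist()) for d in bot.place_of(c,n)[:6]])
E
```

```text
frame [(0.61, [0.559, -0.1529, -0.003])]
pivot0 [(0.87, [0.4322, -0.1994, 0.0444]), (0.79, [0.579, -0.0196, 0.041]), (0.75, [0.6586, -0.2359, 0.0416]), (0.72, [0.5376, -0.2813, 0.0421]), (0.61, [0.6793, -0.1077, 0.041])]
```

View pics/t3.png

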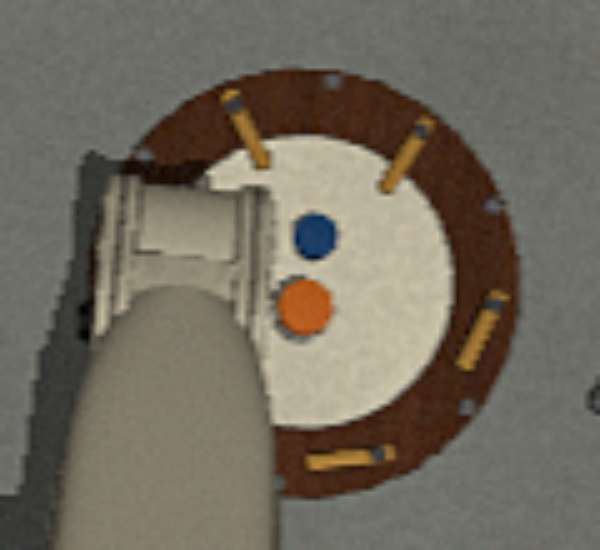

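Two buttons, at (345,458) and (482,330), now lie along the rim. Frame, jar and tin are unmoved, so I carry on with the rest.

>>> carry_out(
  increments=[0, 0.9, 0.1, 0, 0, 0, 0.9, 0, 0, 0, 0, 0.8, -0.2, 0, 0, 0, 0.9, -0.1, 0, 0, 0, 0.9, -0.1, 0, 0],
)

```text
clock: 9.0
eef_pos: [0.5626, -0.0514, 0.0331]
tool_rot: [1.0, -0.0, -0.001, 0.0]
ft_force: [-1.4, -2.0, -0.1]
grip_width: -0.0002
grasp_force: 1.0
```

>>> carry_out(
  increments=[0, 0.9, 0.1, 0, 0, 0, 0.9, -0.1, 0, 0, 0, 1, 0, 0, 0, 0, 1, 0.1, 0, 0, 0, 0.9, 0.2, 0, 0],
)

```text
clock: 9.62
eef_pos: [0.6108, -0.0543, 0.0335]
tool_rot: [1.0, -0.0, 0.0, 0.0]
ft_force: [-1.3, -0.7, 0.8]
grip_width: -0.0001
grasp_force: 0.7
```

>>> carry_out(
  increments=[0, 0.7, 0.8, 0, 0, 0, 0.4, 1, 0, 0, 0, 0.5, 0.7, 0, 0, 0, 0.4, 0.8, 0, 0, 0, 0.6, 0.7, 0, 0],
)

```text
clock: 10.25
eef_pos: [0.6357, -0.095, 0.0333]
tool_rot: [1.0, -0.0, -0.0, 0.0]
ft_force: [0.6, -0.4, -0.3]
grip_width: -0.0
grasp_force: 0.0
```

>>> carry_out(
  increments=[0, 0.6, 0.7, 0, 0, 0, 0.5, 0.7, 0, 0, 0, 0.4, 0.8, 0, 0, 0, 0.5, 0.7, 0, 0, 0, 0.5, 0.9, 0, 0],
)

```text
clock: 10.88
eef_pos: [0.6609, -0.1325, 0.033]
tool_rot: [1.0, 0.0, -0.0, -0.0]
ft_force: [-0.9, 0.0, -0.1]
grip_width: -0.0001
grasp_force: 0.5
```

>>> carry_out(
  increments=[0, 0.4, 0.9, 0, 0, 0, 0.3, 0.9, 0, 0, 0, -0.4, 1, 0, 0, 0, -0.6, 0.9, 0, 0, 0, -0.4, 0.8, 0, 0],
)

```text
clock: 11.5
eef_pos: [0.653, -0.1781, 0.0334]
tool_rot: [1.0, -0.0, -0.0, 0.0]
ft_force: [0.2, 0.4, 0.4]
grip_width: -0.0001
grasp_force: 0.0
```

>>> carry_out(
  increments=[0, -0.5, 0.8, 0, 0, 0, -0.2, 0.8, 0, 0, 0, -0.3, 0.8, 0, 0, 0, -0.4, 0.8, 0, 0, 0, -0.5, 0.8, 0, 0],
)

```text
clock: 12.12
eef_pos: [0.6349, -0.2176, 0.0336]
tool_rot: [1.0, 0.0, 0.001, -0.0]
ft_force: [1.5, 0.6, 1.9]
grip_width: -0.0002
grasp_force: 0.7
```

>>> carry_out(
  increments=[0, -0.4, 0.8, 0, 0, 0, -0.5, 0.9, 0, 0, 0, -0.5, 0.8, 0, 0, 0, -0.8, 0.6, 0, 0, 0, -0.9, 0.2, 0, 0],
)

```text
clock: 12.75
eef_pos: [0.6024, -0.2511, 0.033]
tool_rot: [1.0, -0.001, -0.001, 0.0]
ft_force: [0.7, -0.2, 0.3]
grip_width: -0.0002
grasp_force: 0.0
```

>>> carry_out(
  increments=[0, -0.5, -0.5, 0, 0, 0, 0, 0, -2, 0, 0, 0, 0, -4, 0, 0, 0, 0, -5, 0, 0, 0, 0, -5, 0],
)

```text
clock: 13.38
eef_pos: [0.5978, -0.2446, 0.1943]
tool_rot: [1.0, 0.0, -0.001, -0.0]
ft_force: [0.7, -0.8, 0.4]
grip_width: 0.0005
grasp_force: 0.0
```

>>> carry_out(
  increments=[0, -5, 2.7, 0, 0, 0, -5, 2.7, 0, 0, 0, -5, 2.7, 0, 0, 0, -5, 2.7, 0, 0, 0, -5, 2.7, 0, 0],
)

```text
clock: 14.0
eef_pos: [0.3466, -0.3802, 0.1931]
tool_rot: [1.0, 0.0, -0.0, 0.0]
ft_force: [0.6, -0.2, 0.7]
grip_width: 0.0
grasp_force: 0.0
```

```bash
python3 - <<'E'
from h import *
c=bot.camera("top");cv2.imwrite("pics/t4.png",cv2.resize(c["pixels"][140:250,300:420],None,fx=5,fy=5))
for n in ["frame","pivot0","wax_jar","tack_tin"]:
    print(n,[(round(d["p"],2),w(c,d["xyz"]).round(4).tolist()) for d in bot.place_of(c,n)[:6]])
E
```

```text
frame [(0.92, [0.5562, -0.1511, -0.0018])]
pivot0 [(0.89, [0.5381, -0.2805, 0.0412]), (0.89, [0.6605, -0.2351, 0.0394]), (0.87, [0.4305, -0.1985, 0.0451]), (0.72, [0.5777, -0.0204, 0.0412]), (0.65, [0.6792, -0.1095, 0.0396]), (0.56, [0.4527, -0.0689, 0.0349])]
wax_jar [(0.41, [0.533, -0.1481, 0.0248])]
tack_tin [(0.67, [0.4317, -0.2008, 0.0459]), (0.5, [0.5828, -0.1623, 0.0285])]
```

View pics/t4.png

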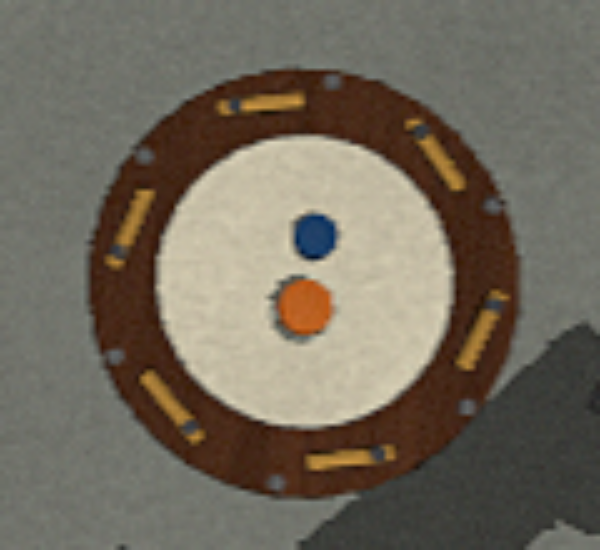

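All six buttons now lie along the rim, pointing clockwise and clear of the board. The frame, jar (305,305) and tin (315,235) are where they started, and the arm is clear.

```bash
python3 -c "
from h import *
print(bot.job_done())"
```

```text
the job is handed in; nothing more can be done
None
```

I turned all six buttons clockwise to lie along the rim, clear of the white board; the last picture shows the frame, jar and tin unmoved, and I handed the job in after about 14 s of robot time (no verdict was returned).

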